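# Set out the tea corner on matching coasters

## Task

Set out the tea corner: stand the finjan cup, the date jar, the square sugar box and the oblong tea tin each upright inside the rim of the coaster that matches its foot in shape and size, with the box and the tin squared up to their coasters' sides. Set each one down without dropping it and tip nothing over, and leave the grinder and the coffee pot where they stand.

Things in the scene. Friction and masses are not known exactly. Their poses are not given: they have to be found in the camera images.
- cup_center (a point): Small handleless white ceramic coffee cup (finjan), open top, 56 mm tall, about 120 g. Foot 36 mm across, widening to 58 mm; the wall is upright and 58 mm across from 26 mm above the foot to the rim, wall 3 mm. The point is on its axis half-way up (28 mm above its foot); z is its axis, up.
- jar_center (a point): Closed round amber glass date jar, 62 mm across and straight-sided up to 58 mm, with a brass twist cap 56 mm across on top; 82 mm tall in all, about 350 g. The point is on its axis half-way up (41 mm above its foot); z is its axis, up.
- sugar_box_center (a point): Square white ceramic sugar box with a wooden lid fixed on: 50 x 50 mm, 56 mm tall with the lid, plus a small wooden knob 11 mm high and 16 mm across on top; about 220 g. The point is in its middle, 28 mm above its foot; x and y run square to its sides, z up.
- tea_tin_center (a point): Oblong closed steel tea tin with a darker lid: 80 mm along its x, 48 mm along its y, straight-sided up to 48 mm, the lid above it 1 mm narrower all round; 60 mm tall in all, about 180 g. The point is in its middle, 30 mm above its foot; z up.
- coaster_small_round_floor (a point): Fixed coaster lying flat on the counter: cork floor inside a walnut rim 5 mm wide; the rim's top is 7 mm above the counter, 3 mm above the cork floor. Small round one, for the cup: 54 mm across inside the rim, 64 mm outside. The point is the middle of the cork floor, 4 mm above the counter; z is up.
- coaster_large_round_floor (a point): Fixed coaster lying flat on the counter: cork floor inside a walnut rim 5 mm wide; the rim's top is 7 mm above the counter, 3 mm above the cork floor. Large round one, for the jar: 80 mm across inside the rim, 90 mm outside. The point is the middle of the cork floor, 4 mm above the counter; z is up.
- coaster_square_floor (a point): Fixed coaster lying flat on the counter: cork floor inside a walnut rim 5 mm wide; the rim's top is 7 mm above the counter, 3 mm above the cork floor. Square one, for the sugar box: 68 x 68 mm inside the rim, 78 x 78 mm outside. The point is the middle of the cork floor, 4 mm above the counter; z is up, x and y run square to its sides.
- coaster_oblong_floor (a point): Fixed coaster lying flat on the counter: cork floor inside a walnut rim 5 mm wide; the rim's top is 7 mm above the counter, 3 mm above the cork floor. Oblong one, for the tea tin: 98 mm along x and 66 mm along y inside the rim, 108 x 76 mm outside. The point is the middle of the cork floor, 4 mm above the counter; z is up.
- grinder: Bystander at the left end of the work: white ceramic and brass coffee grinder, 90 mm across, 176 mm tall, its crank reaching 80 mm out from the axis along its y. Origin: middle of its underside. Loose, not to be moved.
- coffee_pot: Bystander at the right end of the work: brass coffee pot, 100 mm across and 150 mm tall, spout reaching 92 mm along its x, handle 75 mm the other way. Origin: middle of its underside. Loose, standing in a fixed wooden tray (200 x 300 mm, rim 18 mm); not to be moved.
Mind the look-alikes: they are no part of the job. What is shaped like the part that bears coaster_oblong_floor but turquoise is not meant.

How it is judged:
By the outcome, as a careful person would: the job done as asked, in the order asked, and still so for the second after the job is handed in, with the robot touching nothing.
It also fails if it takes over 128 s, if anything falls off the work surface, if the arm or the gripper's body presses on something with over 40 N, if the wrist force passes 120 N, or if a joint passes its speed limit or range.

## Robot

A 7-joint arm with a two-finger parallel gripper is mounted at the origin on the work surface. World frame = base frame: x ahead of the robot, y to its left, z up, the work surface at z = 0. Lengths are in m, angles in rad, forces in N, time in s.
With the tool pointing down it reaches from about 0.35 to 0.9 m from the base axis. Payload 8.1 kg.
Tool frame: the origin (TCP) lies midway between the tips of the shut fingers; the grasp point (between the pads) lies 19 mm behind it; z points along the fingers, y is the direction in which the jaws open and shut (so a half turn about z gives the same grasp; the last joint's range is limited). The gripper opens to 92 mm and grips with 3 to 60 N. Pads are 19 mm wide; open, the fingers measure 130 mm over their backs; the gripper's body (75 mm by 190 mm) begins 47 mm behind the grasp point.
Start: joints at [1.072, 0.434, 0.025, 1.573, -0.012, 1.134, -0.075], TCP at [0.241, -0.577, 0.227] pointing down, gripper open.
Joint ranges: [-2.62, 2.62], [-0.44, 2.09], [-1.27, 1.32], [0.08, 2.57], [-1.32, 4.46], [0.12, 2], [-2.74, 2.74]. Speed limits (rad/s): [2.22, 2.22, 3.01, 3.01, 3.14, 3.14, 3.14].

## Interface

Orientations are given as a rotation vector (axis times angle).
In Python, from cell import monitor, get_image, get_calibration, workorder, look_for, masks_of gives the robot as it stands.
- The arm moves only by the shell command python3 -m crank 'ROWS' [FORCE]. ROWS is JSON, a list of rows, each a list of 3 entries, a list of its own where there are three numbers: the shift along the tool's x, y, z in cm, then the turn about the tool's z in degrees, then the closure in counts, from 0 (fully open) to 255 (shut). A call has 1 to 5 rows; each row shifts and turns the commanded pose from where the row before left it, along the tool's axes as they then stand; what a row does not reach is not made up. A row lasts 1/10 s, in which the tool goes at most 50 mm and 8.59 degrees, less where a joint would pass 70% of its speed; a pose out of reach is approached as far as the arm can. A call with a gripper value outside its range is refused whole. The fingers move at their own pace and stop on an object; FORCE is the grip in N (left out, the last holds). Time passes only in rows, so rows that do not move let the fingers close. It gives the time, the measured TCP pose, the force and the opening at its end, in the units of the state.
- monitor.observe(): the state, without advancing time (a new reading comes with each control period).
- get_image(name): name is "scene" or "top" or "wrist"; returns (picture, depth): 480x640x3 uint8, red, green, blue; 480x640 float32, m along the optical axis (not along the pixel's ray), 0 where there is no reading.
- get_calibration(name): a dict with "fx", "fy", "cx", "cy" (pixels), "D" ([k1, k2, p1, p2, k3] as OpenCV has them; the pictures are not rectified), "R" (3x3) and "t" (3): a world point X has camera coordinates R X + t. Camera axes: x right, y down, z forward; pixel columns grow to the right and rows downward; lengths in m; the calibration is good to about 2 mm. A picture is of the moment at which its call begins: read the wrist's pose just before it. get_calibration takes no time and is no camera call; for the wrist camera it gives the pose at the moment of the call.
- workorder.sign_off(): hands the job in, once; it reports no verdict.
Trained networks look in the newest picture that a camera, given by its name, has taken for a name from the list of things; names that differ only in an ending like _2 or _b are one class to them, and where a whole thing is asked for, a point or a joint stands for the part that bears it (a point fixed in the world has none). Each returns a list of dicts, best first, with "score" (0 to 1); they miss things now and then, are a little off and sometimes report something else, mostly with a low value. They report only what shows in the picture. A call takes as long as a camera call. They do not tell look-alikes from the thing itself.
- look_for(label, camera): "location" ([x, y, z] in m, in world coordinates, good to about 4 mm: the middle of the surface that is visible of it).
- masks_of(label, camera): "region" (480x640 bool, what is visible of it).
The state is a dict: "clock": time; "joints": joint angles; "dq": joint speeds; "joint_efforts": joint torques, N m; "position": TCP position; "ee_rot": TCP orientation; "force": force on the tool from outside, world axes, zero at the start; "ft_torque": the same for the moment, N m; "width": opening from 0.0 (shut) to 1.0 (fully open).
Only numpy, scipy, OpenCV 4.12 (cv2) and the standard library are available. Lean on these libraries where they do the work, as an engineer would, in place of code of your own. Each camera call takes 0.05 s, during which the arm holds its last target.

## Working session

There is one attempt and no reset: what is moved stays moved. The work goes in short steps, Python scripts to look and compute and a shell command to move; the robot and the scene stay as the last step left them, time stands still between calls to the robot, and variables do not carry over. Pictures are saved under pics/ and viewed, and the job is handed in when it is done.

```bash
ls; mkdir -p pics; python3 - <<'E'
from cell import monitor,get_image,get_calibration
import cv2
s=monitor.observe();print(s)
for n in("scene","top","wrist"):
    c=get_calibration(n);print(n,c)
    p,d=get_image(n);cv2.imwrite(f"pics/{n}0.png",p[:,:,::-1])
E
```

```text
pics
{'clock': 0.0, 'joints': array([ 1.07240404,  0.43522435,  0.02497892,  1.57407765, -0.01159961,
        1.13398039, -0.07510917]), 'dq': array([ 0.00025362,  0.00083928, -0.00123296, -0.00026113, -0.00068826,
       -0.00076872, -0.00044875]), 'joint_efforts': array([ 1.16817619e-04, -6.67852592e+01,  9.84746777e-01, -3.14450812e+01,
       -6.08283165e-02,  4.31770273e-02,  2.50779694e-04]), 'position': array([ 0.24071599, -0.57624794,  0.2259517 ]), 'ee_rot': array([-3.07885116e+00, -6.17238756e-01,  6.95669128e-04]), 'force': array([ 0.37718284, -0.00242195, -0.98688313]), 'ft_torque': array([-0.03347628,  0.00709199, -0.05215176]), 'width': 0.997247158015409}
scene {'fx': 460.40331717858754, 'fy': 460.40331717858754, 'cx': 326.90187248899196, 'cy': 243.4471109977153, 'D': array([-0.10035252,  0.        ,  0.        ,  0.        ,  0.        ]), 'R': array([[-0.79263977,  0.60958944,  0.01108668],
       [ 0.50215786,  0.66304501, -0.55516557],
       [-0.34577403, -0.43447904, -0.83166597]]), 't': array([ 0.36100353, -0.18102769,  1.20220399])}
top {'fx': 549.1126788673655, 'fy': 549.1126788673655, 'cx': 317.50865019367507, 'cy': 240.99387286322127, 'D': array([0.03631955, 0.        , 0.        , 0.        , 0.        ]), 'R': array([[-0.02772879, -0.99960137,  0.00531131],
       [-0.99881492,  0.02749358, -0.04016032],
       [ 0.03999828, -0.00641861, -0.99917913]]), 't': array([0.0198686 , 0.44827609, 1.48049127])}
wrist {'fx': 348.75116016507485, 'fy': 348.75116016507485, 'cx': 315.0329324656629, 'cy': 240.3262438969335, 'D': array([0.00512195, 0.        , 0.        , 0.        , 0.        ]), 'R': array([[ 0.38555802, -0.9226828 , -0.00121383],
       [-0.89453983, -0.37411981,  0.24460757],
       [-0.22614931, -0.09322459, -0.9696214 ]]), 't': array([-0.62445266, -0.03135402,  0.38893889])}
```

View pics/scene0.png

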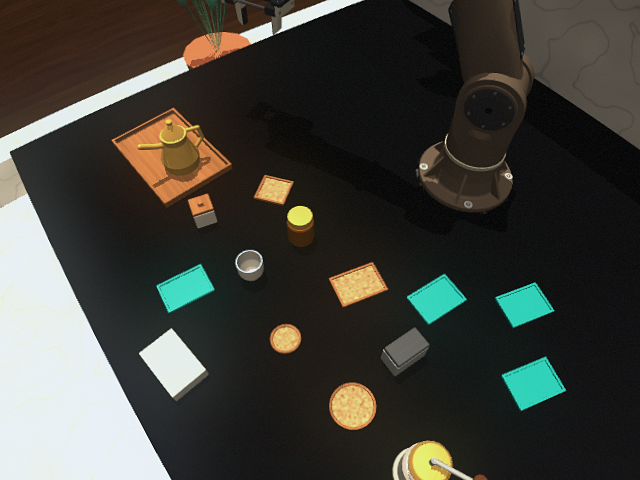

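View pics/top0.png

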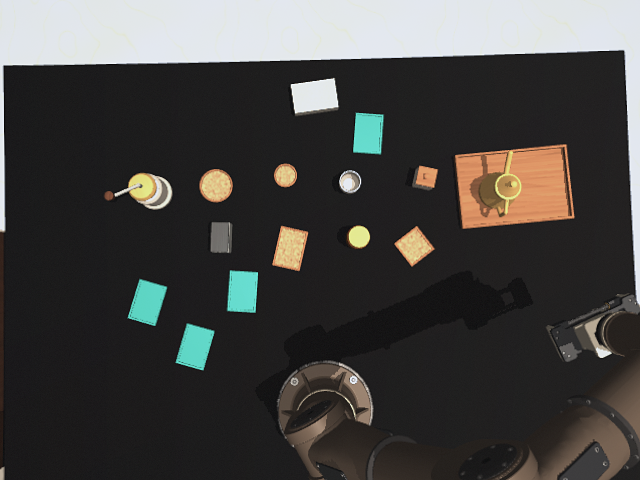

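View pics/wrist0.png

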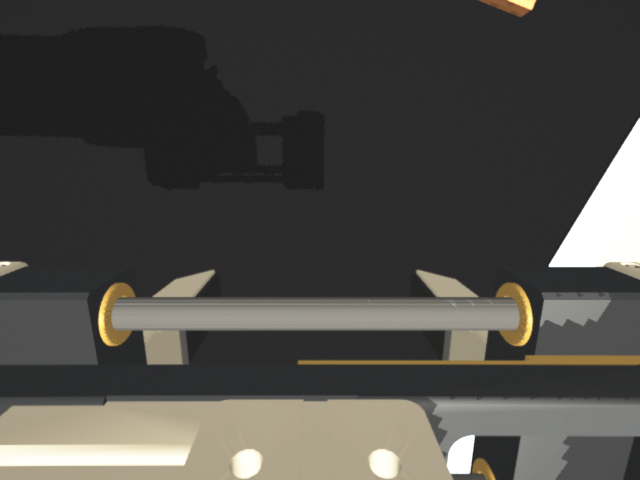

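The top view shows the grinder (150,190), large round coaster (216,185), small round (285,175), cup (349,181), sugar box (425,177), pot and tray (510,187), tin (221,237), cork oblong coaster (290,248), jar (358,237) and square coaster (414,246). The turquoise look-alikes are at (368,133), (147,302), (242,291) and (195,347). Next I'll measure.

```bash
cat > h.py <<'E'
import numpy as np,cv2
from cell import monitor,get_image,get_calibration,look_for,masks_of
def cloud(d,c,m):
    v,u=np.nonzero(m&(d>0)); z=d[v,u]
    K=np.array([[c['fx'],0,c['cx']],[0,c['fy'],c['cy']],[0,0,1]])
    n=cv2.undistortPoints(np.stack([u,v],1).astype(np.float64)[:,None],K,c['D'])[:,0]
    P=np.c_[n*z[:,None],z]
    return (P-c['t'])@c['R'],u,v   # R^T(P-t)
def ray(c,u,v):
    K=np.array([[c['fx'],0,c['cx']],[0,c['fy'],c['cy']],[0,0,1]])
    n=cv2.undistortPoints(np.array([[[u,v]]],float),K,c['D'])[0,0]
    return -c['R'].T@c['t'], c['R'].T@np.array([n[0],n[1],1])
def onplane(c,uv,z):
    K=np.array([[c['fx'],0,c['cx']],[0,c['fy'],c['cy']],[0,0,1]])
    n=cv2.undistortPoints(np.array(uv,float).reshape(-1,1,2),K,c['D'])[:,0]
    d=np.c_[n,np.ones(len(n))]@c['R']; o=-c['R'].T@c['t']
    return o+d*((z-o[2])/d[:,2])[:,None]
E
python3 - <<'E'
from h import *
L=["cup_center","jar_center","sugar_box_center","tea_tin_center","coaster_small_round_floor","coaster_large_round_floor","coaster_square_floor","coaster_oblong_floor"]
out={}
for cam in("top","scene"):
    c=get_calibration(cam);p,d=get_image(cam)
    np.savez(f"{cam}.npz",p=p,d=d)
    for l in L:
        r=masks_of(l,cam)
        for q in r[:4]:
            m=q['region'];X,u,v=cloud(d,c,m)
            if len(X)<20: continue
            z=X[:,2];hi=np.percentile(z,97);T=X[z>hi-0.006]
            (cx,cy),(w,h),a=cv2.minAreaRect(T[:,:2].astype(np.float32))
            print(cam,l,"%.2f"%q['score'],"px(%d,%d) n%d"%(u.mean(),v.mean(),len(u)),"ztop %.3f lo %.3f"%(hi,np.percentile(z,5)),"mean",T.mean(0).round(4)[:2],"rect",np.round([cx,cy,w,h],4),"ang%.1f"%a)
            out[f"{cam}_{l}_{len(u)}"]=m
np.savez("m.npz",**out)
E
```

```text
top cup_center 0.86 px(349,181) n344 ztop 0.057 lo 0.001 mean [ 0.59   -0.0765] rect [ 0.6    -0.0791  0.0531  0.0481] ang56.4
top jar_center 0.65 px(357,236) n473 ztop 0.086 lo 0.024 mean [ 0.4567 -0.0984] rect [ 0.4554 -0.0972  0.0539  0.0508] ang61.0
top sugar_box_center 0.79 px(424,177) n461 ztop 0.062 lo 0.011 mean [ 0.6088 -0.2819] rect [ 0.6103 -0.2829  0.0469  0.0462] ang78.8
top tea_tin_center 0.82 px(220,237) n639 ztop 0.064 lo 0.022 mean [0.4659 0.2641] rect [0.4647 0.264  0.046  0.0783] ang86.4
top coaster_small_round_floor 0.90 px(285,175) n442 ztop 0.010 lo -0.003 mean [0.6313 0.0923] rect [0.6316 0.0911 0.0602 0.0603] ang88.5
top coaster_large_round_floor 0.85 px(215,184) n859 ztop 0.010 lo -0.002 mean [0.6085 0.2791] rect [0.609  0.2794 0.0871 0.0879] ang89.4
top coaster_large_round_floor 0.23 px(285,174) n406 ztop 0.010 lo -0.003 mean [0.6315 0.0919] rect [0.6316 0.0911 0.0602 0.0603] ang88.6
top coaster_square_floor 0.86 px(414,246) n864 ztop 0.010 lo -0.003 mean [ 0.4282 -0.2529] rect [ 0.4283 -0.2535  0.0803  0.0795] ang34.8
top coaster_oblong_floor 0.96 px(242,29
[... 1697 characters left out ...]
797 0.1093] ang75.6
scene coaster_square_floor 0.90 px(273,189) n758 ztop 0.009 lo 0.002 mean [ 0.4301 -0.2535] rect [ 0.4305 -0.2542  0.0816  0.0783] ang35.7
scene coaster_oblong_floor 0.94 px(523,304) n1599 ztop 0.009 lo 0.002 mean [0.1773 0.3448] rect [0.177  0.3447 0.0779 0.1119] ang72.1
scene coaster_oblong_floor 0.77 px(184,288) n1563 ztop 0.009 lo 0.002 mean [ 0.7449 -0.1377] rect [ 0.7431 -0.1375  0.0803  0.1066] ang84.6
scene coaster_oblong_floor 0.72 px(532,383) n2033 ztop 0.009 lo 0.002 mean [0.2994 0.4703] rect [0.2985 0.4705 0.0776 0.1109] ang71.4
scene coaster_oblong_floor 0.59 px(357,284) n1595 ztop 0.009 lo 0.002 mean [0.4353 0.0829] rect [0.4342 0.0827 0.0805 0.1096] ang76.1
```

```bash
python3 - <<'E'
from h import *
T=np.load("top.npz");p,d=T['p'],T['d'];c=get_calibration("top")
S=np.load("scene.npz");ps,ds=S['p'],S['d'];cs=get_calibration("scene")
def roi(d,c,x,y,r,zlo,zhi):
    X,u,v=cloud(d,c,d>0);k=(abs(X[:,0]-x)<r)&(abs(X[:,1]-y)<r)&(X[:,2]>zlo)&(X[:,2]<zhi);return X[k],u[k],v[k]
# colour masks for coasters
for name,p_,d_,c_ in(("top",p,d,c),("scene",ps,ds,cs)):
    hsv=cv2.cvtColor(p_,cv2.COLOR_RGB2HSV)
    m=(hsv[...,2]>70)
    m=(hsv[...,2]>70)&(hsv[...,1]>60)&(hsv[...,0]<28)
    for nm,x,y in(("oblong",.435,.082),("square",.429,-.254),("small",.6325,.092),("large",.61,.28)):
        X,u,v=cloud(d_,c_,m);k=np.hypot(X[:,0]-x,X[:,1]-y)<.075
        W=onplane(c_,np.stack([u[k],v[k]],1),0.007)[:,:2].astype(np.float32)
        r=cv2.minAreaRect(W);Q=X[k]
        print(name,nm,np.round(r[0],4),np.round(r[1],4),"%.1f"%r[2],"z",Q[:,2].mean().round(4))
    for nm,x,y,z in(("box",.612,-.2825,.055),("tin",.4665,.265,.06)):
        X,u,v=roi(d_,c_,x,y,.06,z-.006,z+.009)
        r=cv2.minAreaRect(X[:,:2].astype(np.float32));e=np.linalg.eigh(np.cov(X[:,:2].T))
        print(name,nm,np.round(r[0],4),np.round(r[1],4),"%.1f"%r[2],np.degrees(np.arctan2(*e[1][::-1,1])),"z",np.median(X[:,2]).round(4))
o=np.hstack([cv2.resize(a[:,:,::-1],(390,390),interpolation=cv2.INTER_CUBIC) for a in(p[215:280,258:323],p[150:205,397:452])])
cv2.imwrite("pics/crop1.png",o)
E
```

```text
top oblong [0.4318 0.083 ] [0.0769 0.1106] 75.6 z 0.0034
top square [ 0.4286 -0.2537] [0.0812 0.081 ] 36.0 z 0.0032
top small [0.6312 0.0911] [0.06   0.0657] 88.5 z 0.003
top large [0.6074 0.2806] [0.0895 0.0902] 88.7 z 0.0031
top box [ 0.6113 -0.2832] [0.0506 0.0508] 75.7 -139.5736636383491 z 0.0544
top tin [0.4649 0.2645] [0.0468 0.079 ] 86.6 177.2719357290723 z 0.0592
scene oblong [0.4331 0.083 ] [0.0786 0.1109] 75.7 z 0.0051
scene square [ 0.431  -0.2539] [0.0822 0.0816] 35.9 z 0.0054
scene small [0.6334 0.0909] [0.0638 0.0641] 80.7 z 0.0052
scene large [0.6096 0.2803] [0.0891 0.0896] 52.3 z 0.0053
scene box [ 0.6118 -0.285 ] [0.0538 0.0487] 76.4 77.65074721487508 z 0.0564
scene tin [0.4674 0.2654] [0.0477 0.0792] 86.1 178.34217743494534 z 0.0604
```

View pics/crop1.png

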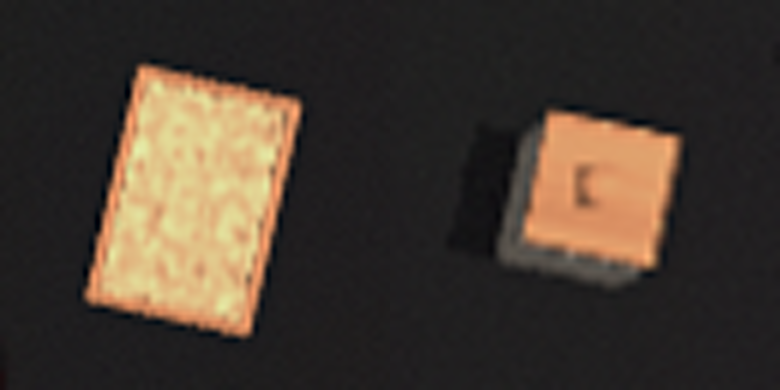

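Only the cork-coloured oblong coaster at top (290,248) fits; the other four oblong ones are turquoise. In the crop it is plainly cork inside a walnut rim. The sugar box at (425,177) is also clear. Heights agree between the two views and with the text: box 55 mm, tin 60 mm, rims 7 mm.

```bash
cat > plan.py <<'E'
import sys;from h import *
from scipy.spatial.transform import Rotation as Ro
# plan.py x y z jawangle [n]: suggested rows (shift in tool axes cm, turn deg)
def state():
    s=monitor.observe();R=Ro.from_rotvec(s['ee_rot']).as_matrix();return s,R
def go(x,y,z,a,n=None):
    s,R=state();p=s['position'];ja=np.degrees(np.arctan2(R[1,1],R[0,1]))
    print("t %.1f pos"%s['clock'],p.round(4),"jaw %.1f tilt %.1f F"%(ja,np.degrees(np.arccos(-R[2,2]))),s['force'].round(1),"w %.3f j7 %.2f"%(s['width'],s['joints'][6]))
    D=np.array([x,y,z])-p; da=(a-ja+90)%180-90; turn=-da
    n=n or max(1,int(np.ceil(max(np.linalg.norm(D)/.049,abs(turn)/8.5))))
    for i in range(n):
        t=R@Ro.from_rotvec([0,0,np.radians(turn/n*i)]).as_matrix()
        print((t.T@D/n*100).round(2).tolist(),round(turn/n,1))
if __name__=="__main__":
    v=[float(q) for q in sys.argv[1:]];go(*v[:4],n=int(v[4]) if len(v)>4 else None)
E
python3 plan.py .603 -.080 .14 -8; python3 - <<'E'
from h import *
for l in("grinder","coffee_pot"):
    for cam in("top","scene"):
        print(l,cam,[(q['location'],q['score']) for q in look_for(l,cam)[:2]])
E
```

```text
t 1.1 pos [ 0.241  -0.5767  0.2267] jaw -67.3 tilt 0.0 F [-0.3  0.7 -0.8] w 1.001 j7 -0.08
[4.04, -2.45, 0.67] -4.6
[4.22, -2.12, 0.67] -4.6
[4.38, -1.78, 0.67] -4.6
[4.51, -1.43, 0.67] -4.6
[4.61, -1.06, 0.67] -4.6
[4.68, -0.69, 0.67] -4.6
[4.72, -0.32, 0.67] -4.6
[4.73, 0.06, 0.67] -4.6
[4.71, 0.43, 0.67] -4.6
[4.66, 0.81, 0.67] -4.6
[4.58, 1.18, 0.67] -4.6
[4.47, 1.54, 0.67] -4.6
[4.34, 1.89, 0.67] -4.6
grinder top [([0.5841, 0.4316, 0.1251], 0.64)]
grinder scene [([0.6014, 0.434, 0.1291], 0.78)]
coffee_pot top [([0.5684, -0.4607, 0.1055], 0.98)]
coffee_pot scene [([0.5877, -0.4556, 0.0808], 0.87)]
```

```bash
python3 -m crank '[[[4.0,-2.4,0.6],-4.6,0],[[4.2,-2.1,0.6],-4.6,0],[[4.4,-1.8,0.6],-4.6,0],[[4.5,-1.4,0.6],-4.6,0],[[4.6,-1.1,0.6],-4.6,0]]' 15
python3 -m crank '[[[4.7,-0.7,0.6],-4.6,0],[[4.7,-0.3,0.6],-4.6,0],[[4.7,0.1,0.6],-4.6,0],[[4.7,0.4,0.6],-4.6,0],[[4.6,0.8,0.6],-4.6,0]]'
python3 -m crank '[[[4.5,1.2,0.6],-4.6,0],[[4.4,1.5,0.6],-4.6,0],[[4.3,1.9,0.6],-4.6,0],[[0,0,0],0,0],[[0,0,0],0,0]]'
python3 plan.py .603 -.080 .14 -8
```

```text
clock: 1.75
position: [0.3804, -0.3847, 0.1968]
ee_rot: [2.893, 1.223, 0.001]
force: [1.3, -0.5, 0.9]
width: 1.002
clock: 2.25
position: [0.5185, -0.1938, 0.1668]
ee_rot: [2.591, 1.776, 0.0]
force: [0.0, -0.4, 0.3]
width: 1.001
clock: 2.75
position: [0.6, -0.0806, 0.1483]
ee_rot: [-2.36, -2.073, 0.0]
force: [-1.3, -0.4, 0.5]
width: 1.001
t 2.8 pos [ 0.6    -0.0806  0.1483] jaw -7.4 tilt 0.0 F [-1.3 -0.4  0.5] w 1.001 j7 -0.27
[0.1, 0.29, 0.83] 0.6
```

```bash
cat > wl.py <<'E'
import sys;from h import *
n=sys.argv[1];c=get_calibration("wrist");p,d=get_image("wrist");cv2.imwrite(f"pics/{n}.png",p[:,:,::-1])
for l in sys.argv[2:]:
    for q in masks_of(l,"wrist")[:2]:
        X,u,v=cloud(d,c,q['region'])
        if len(X)<20: continue
        z=X[:,2];hi=np.percentile(z,97);T=X[z>hi-.006];(a,b),(w,h),an=cv2.minAreaRect(T[:,:2].astype(np.float32))
        print(l,"%.2f"%q['score'],"px",int(u.mean()),int(v.mean()),"ztop %.4f"%hi,"rect",np.round([a,b,w,h],4),"%.1f"%an)
E
python3 wl.py w1 cup_center jar_center
```

```text
cup_center 0.92 px 323 242 ztop 0.0566 rect [ 0.6058 -0.0834  0.0567  0.0567] 59.9
jar_center 0.83 px 155 263 ztop 0.0823 rect [ 0.4725 -0.0835  0.0114  0.0362] 39.9
```

View pics/w1.png

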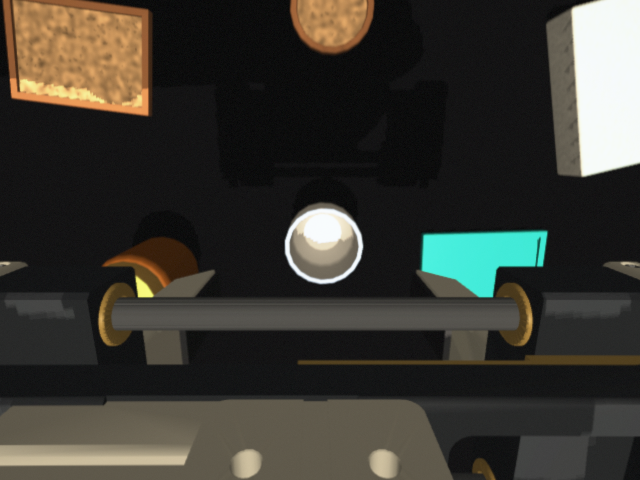

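The wrist view shows the cup at (323,242), centred between the fingers. Its height of 56.6 mm agrees with the text. Going down.

```bash
python3 -m crank '[[[-0.1,0.5,2.6],0,0],[[0,0,3],0,0],[[0,0,3],0,0],[[0,0,2.5],0,0],[[0,0,1.5],0,0]]'
python3 -m crank '[[[0,0,0],0,0],[[0,0,0],0,0],[[0,0,0],0,0]]'; python3 plan.py .605 -.082 .022 -8
```

```text
clock: 3.4
position: [0.6031, -0.0854, 0.0211]
ee_rot: [-2.364, -2.067, 0.003]
force: [0.8, -0.6, -0.2]
width: 0.996
clock: 3.7
position: [0.6056, -0.0839, 0.0243]
ee_rot: [2.362, 2.069, 0.003]
force: [0.9, -0.6, 0.7]
width: 1.0
t 3.7 pos [ 0.6056 -0.0839  0.0243] jaw -7.6 tilt 0.1 F [ 0.9 -0.6  0.7] w 1.000 j7 -0.33
[0.18, -0.09, 0.23] 0.4
```

```bash
python3 -m crank '[[[0.1,0,0.2],0,120],[[0,0,0],0,180],[[0,0,0],0,255],[[0,0,0],0,255],[[0,0,0],0,255]]' 15
python3 -m crank '[[[0,0,0],0,255],[[0,0,0],0,255],[[0,0,0],0,255],[[0,0,0],0,255],[[0,0,0],0,255]]'
```

```text
clock: 4.2
position: [0.6049, -0.0827, 0.0209]
ee_rot: [2.362, 2.071, 0.0]
force: [1.5, 0.3, 0.1]
width: 0.612
clock: 4.7
position: [0.6049, -0.0827, 0.0208]
ee_rot: [2.362, 2.071, 0.0]
force: [-0.5, 0.5, 2.5]
width: 0.615
```

```bash
python3 -m crank '[[[0,0,-1.5],0,255],[[0,0,-2.5],0,255],[[0,0,-1],0,255],[[0,0,0],0,255],[[0,0,0],0,255]]'; python3 plan.py .6325 .091 .07 -8
```

```text
clock: 5.2
position: [0.6044, -0.0827, 0.0706]
ee_rot: [2.363, 2.071, -0.0]
force: [-0.3, -0.5, -1.1]
width: 0.617
t 5.2 pos [ 0.6044 -0.0827  0.0706] jaw -7.5 tilt 0.0 F [-0.3 -0.5 -1.1] w 0.617 j7 -0.31
[4.4, 0.13, 0.01] 0.1
[4.4, 0.12, 0.01] 0.1
[4.4, 0.11, 0.01] 0.1
[4.4, 0.1, 0.01] 0.1
```

```bash
python3 -m crank '[[[2.5,0.1,0],0,255],[[4.5,0.1,0],0,255],[[4.6,0.1,0],0,255],[[4,0.1,0],0,255],[[2,0.1,0],0,255]]';python3 -m crank '[[[0,0,0],0,255],[[0,0,0],0,255]]'; python3 plan.py .6325 .091 .026 -8; python3 wl.py w2 coaster_small_round_floor cup_center
```

```text
clock: 5.7
position: [0.6317, 0.0966, 0.0696]
ee_rot: [-2.355, -2.075, -0.001]
force: [1.4, 0.6, -1.0]
width: 0.615
clock: 5.9
position: [0.6319, 0.0909, 0.0695]
ee_rot: [-2.361, -2.071, 0.003]
force: [-0.6, 0.2, -1.5]
width: 0.614
t 5.9 pos [0.6319 0.0909 0.0695] jaw -7.5 tilt 0.1 F [-0.6  0.2 -1.5] w 0.614 j7 -0.58
[0.02, 0.07, 4.35] 0.5
coaster_small_round_floor 0.61 px 322 228 ztop 0.0079 rect [0.6384 0.1049 0.031  0.063 ] 76.0
cup_center 0.97 px 314 301 ztop 0.1051 rect [0.6321 0.0974 0.0486 0.0569] 83.0
```

View pics/w2.png

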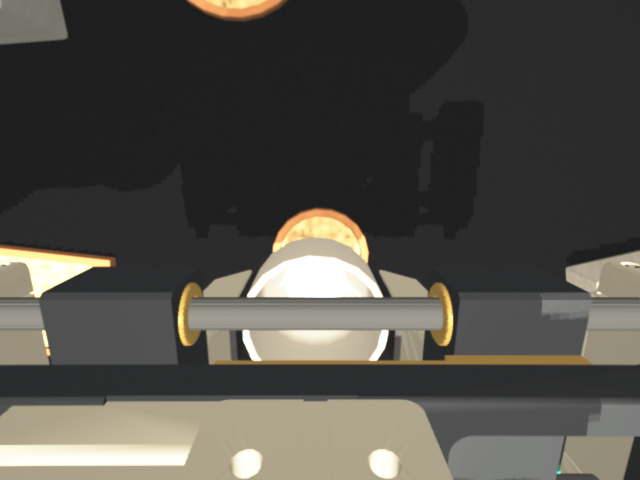

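The wrist view shows the cup held at (314,301) over the small coaster, whose far rim shows at (321,212). They are aligned in column. Lowering.

```bash
python3 -m crank '[[[0,0,2],0,255],[[0,0,1.3],0,255],[[0,0,0.4],0,255],[[0,0,0.2],0,255],[[0,0,0],0,255]]';python3 -m crank '[[[0,0,0.2],0,255],[[0,0,0],0,255]]'; python3 plan.py .6325 .091 .025 -8
```

```text
clock: 6.55
position: [0.6328, 0.091, 0.0318]
ee_rot: [-2.363, -2.07, 0.0]
force: [0.4, 0.1, -0.5]
width: 0.619
clock: 6.75
position: [0.6329, 0.0912, 0.03]
ee_rot: [2.362, 2.071, 0.001]
force: [-0.1, -1.1, -0.8]
width: 0.615
t 6.8 pos [0.6329 0.0912 0.03  ] jaw -7.5 tilt 0.0 F [-0.1 -1.1 -0.8] w 0.615 j7 -0.60
[-0.03, -0.04, 0.5] 0.5
```

```bash
python3 -m crank '[[[0,0,0.2],0,255],[[0,0,0.1],0,255],[[0,0,0.1],0,255],[[0,0,0],0,255]]';python3 -m crank '[[[0,0,0.1],0,255],[[0,0,0],0,255]]'
```

```text
clock: 7.15
position: [0.6326, 0.0912, 0.0256]
ee_rot: [-2.362, -2.071, 0.0]
force: [-0.5, -0.8, -2.1]
width: 0.618
clock: 7.35
position: [0.6328, 0.0912, 0.0248]
ee_rot: [2.362, 2.071, 0.0]
force: [-1.6, 0.5, -0.3]
width: 0.616
```

```bash
python3 -m crank '[[[0,0,0.1],0,255],[[0,0,0],0,255]]';python3 -m crank '[[[0,0,0.1],0,255],[[0,0,0],0,255]]'
```

```text
clock: 7.55
position: [0.6328, 0.0912, 0.0248]
ee_rot: [2.362, 2.07, 0.0]
force: [-3.3, -2.2, 10.3]
width: 0.615
clock: 7.75
position: [0.6329, 0.0913, 0.0246]
ee_rot: [2.362, 2.07, 0.001]
force: [-6.4, -1.6, 19.2]
width: 0.615
```

```bash
python3 -m crank '[[[0,0,-0.2],0,255],[[0,0,0],0,90],[[0,0,0],0,60],[[0,0,0],0,0],[[0,0,0],0,0]]';python3 -m crank '[[[0,0,0],0,0],[[0,0,0],0,0]]'; python3 plan.py .457 -.098 .13 -12
```

```text
clock: 8.25
position: [0.6326, 0.0912, 0.0245]
ee_rot: [-2.362, -2.071, 0.0]
force: [0.3, -0.1, -0.2]
width: 0.855
clock: 8.45
position: [0.6327, 0.0912, 0.0246]
ee_rot: [-2.362, -2.071, 0.0]
force: [-0.3, 0.1, 0.6]
width: 0.989
t 8.4 pos [0.6327 0.0912 0.0246] jaw -7.5 tilt 0.0 F [-0.3  0.1  0.6] w 0.989 j7 -0.60
[-3.51, -2.49, -1.76] 0.7
[-3.54, -2.44, -1.76] 0.7
[-3.57, -2.4, -1.76] 0.7
[-3.6, -2.35, -1.76] 0.7
[-3.63, -2.3, -1.76] 0.7
[-3.66, -2.26, -1.76] 0.7
```

Rise straight up first, then travel at z≈0.13.

```bash
python3 -m crank '[[[0,0,-2],0,0],[[0,0,-4],0,0],[[0,0,-4.5],0,0],[[-3.5,-2.5,-1],0.8,0],[[-3.6,-2.4,0],0.8,0]]'
python3 -m crank '[[[-3.6,-2.4,0],0.8,0],[[-3.6,-2.4,0],0.8,0],[[-3.6,-2.3,0],0.8,0],[[-3.2,-1.9,0],0.8,0],[[0,0,0],0,0]]'
python3 -m crank '[[[0,0,0],0,0],[[0,0,0],0,0]]'
python3 plan.py .457 -.098 .13 -12; python3 wl.py w3 jar_center
```

```text
clock: 8.95
position: [0.5756, 0.0285, 0.1422]
ee_rot: [2.388, 2.038, 0.007]
force: [-0.4, -0.6, -0.7]
width: 1.001
clock: 9.45
position: [0.4569, -0.0984, 0.1395]
ee_rot: [-2.453, -1.962, 0.006]
force: [0.0, -0.2, -0.4]
width: 1.003
clock: 9.65
position: [0.4618, -0.0932, 0.14]
ee_rot: [2.446, 1.971, 0.002]
force: [0.7, 0.1, 0.5]
width: 0.999
t 9.7 pos [ 0.4618 -0.0932  0.14  ] jaw -12.3 tilt 0.1 F [0.7 0.1 0.5] w 0.999 j7 -0.28
[-0.57, -0.36, 1.0] -0.3
jar_center 0.76 px 312 253 ztop 0.0832 rect [ 0.4587 -0.097   0.0479  0.055 ] 77.4
```

View pics/w3.png

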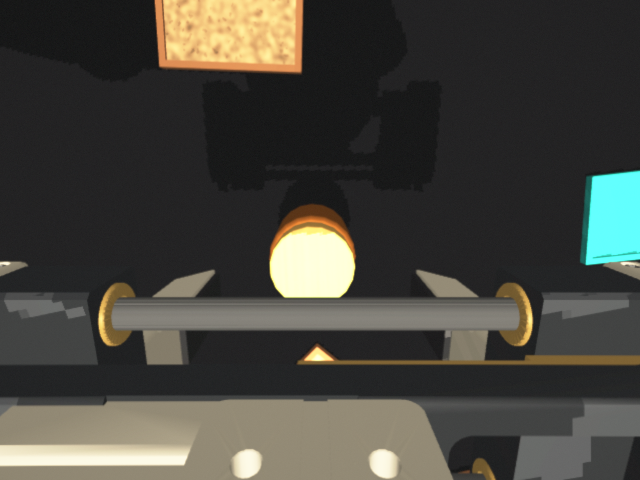

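The jar is in the wrist view at (312,253) with its cap top at 83 mm (text: 82 mm). Small centring shift, then down.

```bash
python3 -m crank '[[[-0.6,-0.2,1.5],0,0],[[0,0,2.5],0,0],[[0,0,3],0,0],[[0,0,3],0,0],[[0,0,1.5],0,0]]'
python3 -m crank '[[[0,0,0],0,0],[[0,0,0],0,0],[[0,0,0],0,0]]'; python3 plan.py .458 -.099 .024 -12
```

```text
clock: 10.25
position: [0.4571, -0.0984, 0.0225]
ee_rot: [-2.444, -1.971, 0.002]
force: [-0.3, -0.5, 0.7]
width: 1.002
clock: 10.55
position: [0.4586, -0.0992, 0.0256]
ee_rot: [2.446, 1.97, 0.002]
force: [0.8, 0.0, 0.3]
width: 1.0
t 10.6 pos [ 0.4586 -0.0992  0.0256] jaw -12.3 tilt 0.1 F [0.8 0.  0.3] w 1.000 j7 -0.37
[0.01, -0.06, 0.16] -0.3
```

```bash
python3 -m crank '[[[0,0,0],0,80],[[0,0,0],0,120],[[0,0,0],0,255],[[0,0,0],0,255],[[0,0,0],0,255]]' 25
python3 -m crank '[[[0,0,0],0,255],[[0,0,0],0,255],[[0,0,0],0,255],[[0,0,0],0,255]]'
python3 -m crank '[[[0,0,-1.5],0,255],[[0,0,-3],0,255],[[0,0,-3.5],0,255],[[0,0,-1.5],0,255],[[0,0,0],0,255]]'; python3 plan.py .609 .280 .12 5
```

```text
clock: 11.05
position: [0.4579, -0.0996, 0.0249]
ee_rot: [2.447, 1.969, 0.001]
force: [0.5, -0.6, 2.2]
width: 0.671
clock: 11.45
position: [0.4579, -0.0996, 0.0249]
ee_rot: [2.447, 1.97, 0.001]
force: [0.8, -1.2, 4.8]
width: 0.669
clock: 11.95
position: [0.4583, -0.0996, 0.1211]
ee_rot: [2.446, 1.969, 0.003]
force: [-0.4, 0.3, -4.6]
width: 0.674
t 11.9 pos [ 0.4583 -0.0996  0.1211] jaw -12.3 tilt 0.2 F [-0.4  0.3 -4.6] w 0.674 j7 -0.28
[4.48, 0.73, 0.01] -1.9
[4.45, 0.88, 0.01] -1.9
[4.42, 1.03, 0.01] -1.9
[4.38, 1.18, 0.01] -1.9
[4.34, 1.33, 0.01] -1.9
[4.29, 1.47, 0.01] -1.9
[4.24, 1.62, 0.01] -1.9
[4.18, 1.76, 0.01] -1.9
[4.12, 1.9, 0.01] -1.9
```

```bash
python3 -m crank '[[[2.5,0.4,0],-1,255],[[4.5,0.8,0],-1.9,255],[[4.4,0.9,0],-1.9,255],[[4.4,1.1,0],-1.9,255],[[4.4,1.2,0],-1.9,255]]'
python3 -m crank '[[[4.3,1.4,0],-1.9,255],[[4.3,1.5,0],-1.9,255],[[4.2,1.7,0],-1.9,255],[[4.1,1.8,0],-1.9,255],[[1.9,1,0],-1,255]]'
python3 -m crank '[[[0,0,0],0,255],[[0,0,0],0,255],[[0,0,0],0,255]]'
python3 plan.py .609 .280 .030 5;python3 wl.py w4 coaster_large_round_floor
```

```text
clock: 12.45
position: [0.5317, 0.0945, 0.1176]
ee_rot: [-2.29, -2.148, 0.004]
force: [1.6, -0.6, -4.1]
width: 0.669
clock: 12.95
position: [0.6066, 0.2859, 0.1169]
ee_rot: [-2.117, -2.317, 0.002]
force: [-0.6, -0.4, -3.1]
width: 0.67
clock: 13.25
position: [0.6072, 0.279, 0.118]
ee_rot: [-2.127, -2.312, 0.005]
force: [0.2, -0.2, -4.2]
width: 0.671
t 13.2 pos [0.6072 0.279  0.118 ] jaw 4.8 tilt 0.2 F [ 0.2 -0.2 -4.2] w 0.671 j7 -0.67
[0.05, 0.11, 4.4] -0.1
[0.05, 0.11, 4.4] -0.1
coaster_large_round_floor 0.89 px 324 211 ztop 0.0079 rect [0.6121 0.2949 0.057  0.0891] 87.0
coaster_large_round_floor 0.64 px 112 239 ztop 0.0612 rect [0.4863 0.2774 0.1247 0.0419] 11.1
```

View pics/w4.png

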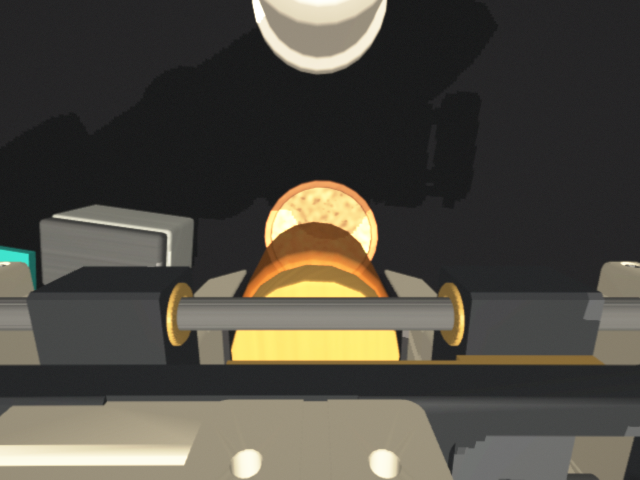

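The jar is held over the large round coaster: far rim at (322,183), columns aligned. The grinder at (320,30) is well clear ahead. Lowering.

```bash
python3 -m crank '[[[0.1,0.2,2],0,255],[[0,0,2.5],0,255],[[0,0,2],0,255],[[0,0,1.2],0,255],[[0,0,0.4],0,255]]'
python3 -m crank '[[[0,0,0],0,255],[[0,0,0],0,255]]'; python3 plan.py .61 .280 .029 5
```

```text
clock: 13.85
position: [0.6092, 0.281, 0.0375]
ee_rot: [-2.126, -2.313, 0.003]
force: [-0.4, -0.1, -4.2]
width: 0.668
clock: 14.05
position: [0.6104, 0.2825, 0.0398]
ee_rot: [2.125, 2.313, 0.002]
force: [-1.2, 0.3, -4.2]
width: 0.672
t 14.1 pos [0.6104 0.2825 0.0398] jaw 4.9 tilt 0.1 F [-1.2  0.3 -4.2] w 0.672 j7 -0.70
[-0.25, -0.06, 1.08] -0.1
```

```bash
python3 -m crank '[[[-0.2,0,0.4],0,255],[[0,0,0.3],0,255],[[0,0,0.2],0,255],[[0,0,0],0,255]]'
python3 -m crank '[[[0,0,0.1],0,255],[[0,0,0],0,255]]'; python3 -m crank '[[[0,0,0.1],0,255],[[0,0,0],0,255]]'
```

```text
clock: 14.45
position: [0.6097, 0.2801, 0.0294]
ee_rot: [-2.125, -2.314, 0.001]
force: [1.0, -0.2, -4.7]
width: 0.671
clock: 14.65
position: [0.6099, 0.2803, 0.0291]
ee_rot: [2.125, 2.314, 0.0]
force: [-1.7, -1.1, 0.4]
width: 0.666
clock: 14.85
position: [0.6099, 0.2803, 0.0291]
ee_rot: [2.125, 2.314, 0.0]
force: [-4.4, -4.1, 9.4]
width: 0.671
```

Contact. Relieve the pressure, then open.

```bash
python3 -m crank '[[[0,0,-0.1],0,255],[[0,0,0],0,60],[[0,0,0],0,40],[[0,0,0],0,0],[[0,0,0],0,0]]'
python3 -m crank '[[[0,0,0],0,0],[[0,0,-2],0,0],[[0,0,-3.5],0,0],[[0,0,-4],0,0],[[0,0,-2],0,0]]'; python3 plan.py .6115 -.284 .15 -14
```

```text
clock: 15.35
position: [0.6101, 0.2804, 0.0288]
ee_rot: [2.125, 2.314, 0.001]
force: [0.3, 0.4, -0.2]
width: 0.966
clock: 15.85
position: [0.6111, 0.2812, 0.1474]
ee_rot: [2.124, 2.313, 0.006]
force: [0.2, -0.2, -0.1]
width: 1.001
t 15.8 pos [0.6111 0.2812 0.1474] jaw 4.9 tilt 0.2 F [ 0.2 -0.2 -0.1] w 1.001 j7 -0.65
[-4.69, -0.4, -0.03] 1.6
[-4.7, -0.27, -0.03] 1.6
[-4.71, -0.14, -0.03] 1.6
[-4.71, -0.01, -0.03] 1.6
[-4.71, 0.12, -0.03] 1.6
[-4.7, 0.25, -0.03] 1.6
[-4.7, 0.38, -0.03] 1.6
[-4.68, 0.51, -0.03] 1.6
[-4.67, 0.64, -0.03] 1.6
[-4.65, 0.76, -0.03] 1.6
[-4.63, 0.89, -0.03] 1.6
[-4.6, 1.02, -0.03] 1.6
```

```bash
python3 -m crank '[[[-2.5,-0.2,0],0.8,0],[[-4.7,-0.4,0],1.6,0],[[-4.7,-0.3,0],1.6,0],[[-4.7,-0.2,0],1.6,0],[[-4.7,-0.1,0],1.6,0]]'
python3 -m crank '[[[-4.7,0.1,0],1.6,0],[[-4.7,0.2,0],1.6,0],[[-4.7,0.3,0],1.6,0],[[-4.7,0.4,0],1.6,0],[[-4.7,0.5,0],1.6,0]]'
python3 -m crank '[[[-4.6,0.7,0],1.6,0],[[-4.6,0.8,0],1.6,0],[[-2.5,0.9,0],1,0],[[0,0,0],0,0],[[0,0,0],0,0]]'
python3 plan.py .6115 -.284 .15 -14;python3 wl.py w5 sugar_box_center
```

```text
clock: 16.35
position: [0.6054, 0.0651, 0.1438]
ee_rot: [2.267, 2.174, 0.0]
force: [0.4, -0.9, 0.5]
width: 0.998
clock: 16.85
position: [0.5976, -0.1705, 0.144]
ee_rot: [2.413, 2.011, 0.001]
force: [-0.1, 0.2, 0.9]
width: 0.999
clock: 17.35
position: [0.5975, -0.2883, 0.1435]
ee_rot: [-2.485, -1.921, -0.0]
force: [1.0, 0.3, 0.4]
width: 0.999
t 17.4 pos [ 0.5975 -0.2883  0.1435] jaw -14.6 tilt 0.0 F [1.  0.3 0.4] w 0.999 j7 -0.04
[0.77, 1.24, -0.65] -0.6
sugar_box_center 0.87 px 335 231 ztop 0.0653 rect [ 0.6132 -0.2862  0.0151  0.0156] 38.9
```

View pics/w5.png

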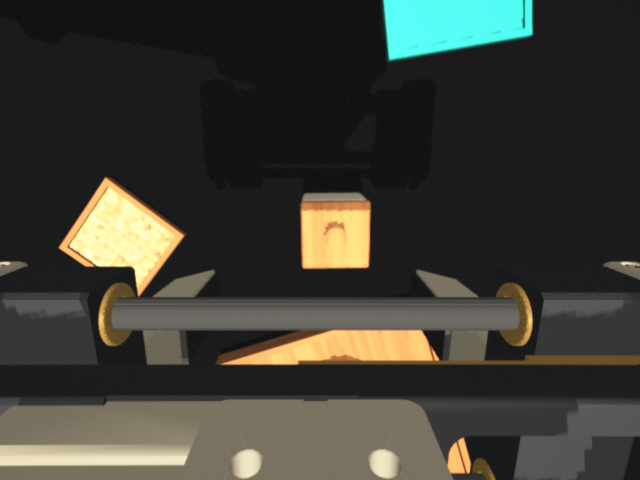

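The wrist view shows the box at (335,235), its edges parallel to the tool axes. The knob top is at 65 mm (text: 67 mm). The tray (340,345) is off to the side.

```bash
python3 -m crank '[[[0.7,1.4,1.5],0,0],[[0,0,3],0,0],[[0,0,3],0,0],[[0,0,3],0,0],[[0,0,1.5],0,0]]'
python3 -m crank '[[[0,0,0],0,0],[[0,0,0],0,0],[[0,0,0],0,0]]'; python3 plan.py .6125 -.285 .018 -14.3
```

```text
clock: 17.95
position: [0.612, -0.2824, 0.0213]
ee_rot: [-2.479, -1.924, 0.002]
force: [-0.7, -0.1, 0.8]
width: 1.002
clock: 18.25
position: [0.6143, -0.285, 0.0256]
ee_rot: [2.482, 1.922, 0.002]
force: [0.7, -1.1, 0.2]
width: 1.001
t 18.2 pos [ 0.6143 -0.285   0.0256] jaw -14.5 tilt 0.2 F [ 0.7 -1.1  0.2] w 1.001 j7 -0.10
[-0.05, -0.18, 0.76] -0.2
```

```bash
python3 -m crank '[[[0,-0.2,0.5],0,60],[[0,0,0.2],0,100],[[0,0,0],0,140],[[0,0,0],0,255],[[0,0,0],0,255]]' 25
python3 -m crank '[[[0,0,0],0,255],[[0,0,0],0,255],[[0,0,0],0,255],[[0,0,0],0,255],[[0,0,0],0,255]]'
python3 plan.py .430 -.254 .07 -54
```

```text
clock: 18.75
position: [0.6112, -0.2845, 0.0168]
ee_rot: [2.484, 1.923, 0.0]
force: [0.0, -0.6, 0.4]
width: 0.613
clock: 19.25
position: [0.6113, -0.2845, 0.0169]
ee_rot: [2.484, 1.922, 0.0]
force: [1.5, -0.2, 0.6]
width: 0.542
t 19.2 pos [ 0.6113 -0.2845  0.0169] jaw -14.5 tilt 0.0 F [ 1.5 -0.2  0.6] w 0.542 j7 -0.10
[-0.32, -3.66, -1.06] 7.9
[-0.82, -3.58, -1.06] 7.9
[-1.3, -3.44, -1.06] 7.9
[-1.76, -3.23, -1.06] 7.9
[-2.19, -2.95, -1.06] 7.9
```

```bash
python3 -m crank '[[[0,0,-1.5],0,255],[[0,0,-2.5],0,255],[[0,0,-1.5],0,255],[[-0.2,-2,0],4,255],[[-0.5,-3,0],6,255]]'
python3 plan.py .430 -.254 .07 -54
```

```text
clock: 19.75
position: [0.5624, -0.2763, 0.073]
ee_rot: [2.643, 1.695, 0.004]
force: [-0.6, 0.7, -2.1]
width: 0.542
t 19.8 pos [ 0.5624 -0.2763  0.073 ] jaw -24.7 tilt 0.2 F [-0.6  0.7 -2.1] w 0.542 j7 -0.22
[-0.87, -3.24, 0.07] 7.3
[-1.28, -3.1, 0.07] 7.3
[-1.67, -2.91, 0.07] 7.3
[-2.03, -2.68, 0.07] 7.3
```

```bash
python3 -m crank '[[[-0.9,-3.2,0],7.3,255],[[-1.3,-3.1,0],7.3,255],[[-1.7,-2.9,0],7.3,255],[[-1.5,-2.2,0],7.3,255],[[0,0,0],0,255]]'
python3 -m crank '[[[0,0,0],0,255],[[0,0,0],0,255]]'
python3 plan.py .430 -.254 .022 -54;python3 wl.py w6 coaster_square_floor
```

```text
clock: 20.25
position: [0.4316, -0.2547, 0.0721]
ee_rot: [-2.987, -0.969, 0.005]
force: [0.1, 0.1, -1.8]
width: 0.545
clock: 20.45
position: [0.4372, -0.2555, 0.0723]
ee_rot: [2.984, 0.98, 0.002]
force: [1.2, 0.3, -1.4]
width: 0.543
t 20.4 pos [ 0.4372 -0.2555  0.0723] jaw -53.6 tilt 0.1 F [ 1.2  0.3 -1.4] w 0.543 j7 -0.60
[-0.25, -0.28, 2.52] 0.2
[-0.25, -0.28, 2.52] 0.2
coaster_square_floor 0.59 px 307 219 ztop 0.0080 rect [ 0.4464 -0.2449  0.0406  0.0782] 36.3
```

View pics/w6.png

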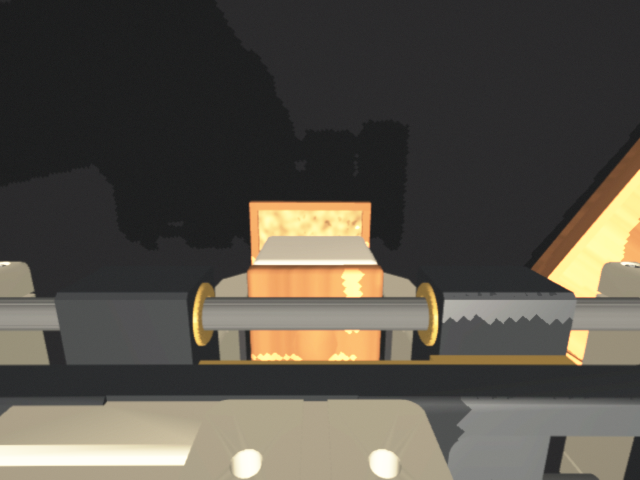

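The box is held over the square coaster: rim front edge at row 205, columns 250–370, parallel to the tool. A small correction, then down.

```bash
python3 -m crank '[[[-0.5,-0.4,0.5],0,255],[[0,0,1.5],0,255],[[0,0,1.5],0,255],[[0,0,0.5],0,255],[[0,0,0],0,255]]'
python3 -m crank '[[[0,0,0],0,255],[[0,0,0],0,255]]'
python3 plan.py .4305 -.2548 .021 -54
```

```text
clock: 21.05
position: [0.4288, -0.2548, 0.0309]
ee_rot: [-2.984, -0.978, 0.002]
force: [-0.1, -0.1, -1.8]
width: 0.544
clock: 21.25
position: [0.4299, -0.2553, 0.0323]
ee_rot: [2.985, 0.978, 0.001]
force: [-0.1, -0.4, -2.2]
width: 0.545
t 21.2 pos [ 0.4299 -0.2553  0.0323] jaw -53.7 tilt 0.1 F [-0.1 -0.4 -2.2] w 0.545 j7 -0.61
[0.08, -0.01, 1.13] 0.3
```

```bash
python3 -m crank '[[[0.1,0,0.5],0.2,255],[[0,0,0.3],0,255],[[0,0,0.2],0,255],[[0,0,0],0,255]]'
python3 -m crank '[[[0,0,0.1],0,255],[[0,0,0],0,255]]'; python3 -m crank '[[[0,0,0.1],0,255],[[0,0,0],0,255]]'
```

```text
clock: 21.65
position: [0.4301, -0.2544, 0.0214]
ee_rot: [-2.987, -0.973, 0.001]
force: [1.0, -0.1, -1.1]
width: 0.543
clock: 21.85
position: [0.4303, -0.2545, 0.0208]
ee_rot: [2.987, 0.973, 0.0]
force: [0.4, -0.0, -2.0]
width: 0.543
clock: 22.05
position: [0.4304, -0.2546, 0.0207]
ee_rot: [2.987, 0.973, 0.0]
force: [-3.8, 2.2, 14.7]
width: 0.542
```

```bash
python3 -m crank '[[[0,0,-0.1],0,255],[[0,0,0],0,110],[[0,0,0],0,80],[[0,0,0],0,0],[[0,0,0],0,0]]'
python3 -m crank '[[[0,0,0],0,0],[[0,0,-2],0,0],[[0,0,-3.5],0,0],[[0,0,-4],0,0],[[0,0,-2.5],0,0]]'; python3 plan.py .466 .265 .14 86.4
```

```text
clock: 22.55
position: [0.4303, -0.2546, 0.0206]
ee_rot: [-2.987, -0.973, 0.0]
force: [-0.5, 0.2, 0.1]
width: 0.778
clock: 23.05
position: [0.431, -0.2548, 0.1432]
ee_rot: [2.986, 0.972, 0.003]
force: [0.0, 0.1, -0.2]
width: 0.998
t 23.1 pos [ 0.431  -0.2548  0.1432] jaw -53.9 tilt 0.1 F [ 0.   0.1 -0.2] w 0.998 j7 -0.58
[3.04, -3.63, 0.03] 3.6
[2.81, -3.82, 0.03] 3.6
[2.56, -3.98, 0.03] 3.6
[2.3, -4.14, 0.03] 3.6
[2.04, -4.27, 0.03] 3.6
[1.77, -4.39, 0.03] 3.6
[1.49, -4.5, 0.03] 3.6
[1.2, -4.58, 0.03] 3.6
[0.91, -4.65, 0.03] 3.6
[0.62, -4.7, 0.03] 3.6
[0.32, -4.73, 0.03] 3.6
```

```bash
python3 - <<'E'
from plan import *
s,R=state();p=s['position'];D=np.array([.466,.265,.14])-p
n=18;turn=-140.3
for i in range(n):
    t=R@Ro.from_rotvec([0,0,np.radians(turn/n*i)]).as_matrix();print((t.T@D/n*100).round(1).tolist(),round(turn/n,1))
E
```

```text
[1.9, -2.2, 0.0] -7.8
[2.1, -1.9, 0.0] -7.8
[2.4, -1.6, 0.0] -7.8
[2.6, -1.3, 0.0] -7.8
[2.7, -0.9, 0.0] -7.8
[2.8, -0.6, 0.0] -7.8
[2.9, -0.2, 0.0] -7.8
[2.9, 0.2, 0.0] -7.8
[2.8, 0.6, 0.0] -7.8
[2.7, 1.0, 0.0] -7.8
[2.6, 1.4, 0.0] -7.8
[2.4, 1.7, 0.0] -7.8
[2.1, 2.0, 0.0] -7.8
[1.8, 2.3, 0.0] -7.8
[1.5, 2.5, 0.0] -7.8
[1.1, 2.7, 0.0] -7.8
[0.8, 2.8, 0.0] -7.8
[0.4, 2.9, 0.0] -7.8
```

```bash
python3 -m crank '[[[1.9,-2.2,0],-7.8,0],[[2.1,-1.9,0],-7.8,0],[[2.4,-1.6,0],-7.8,0],[[2.6,-1.3,0],-7.8,0],[[2.7,-0.9,0],-7.8,0]]'
python3 -m crank '[[[2.8,-0.6,0],-7.8,0],[[2.9,-0.2,0],-7.8,0],[[2.9,0.2,0],-7.8,0],[[2.8,0.6,0],-7.8,0],[[2.7,1,0],-7.8,0]]'
python3 -m crank '[[[2.6,1.4,0],-7.8,0],[[2.4,1.7,0],-7.8,0],[[2.1,2,0],-7.8,0],[[1.8,2.3,0],-7.8,0],[[1.5,2.5,0],-7.8,0]]'
python3 -m crank '[[[1.1,2.7,0],-7.8,0],[[0.8,2.8,0],-7.8,0],[[0.4,2.9,0],-7.7,0],[[0,0,0],0,0],[[0,0,0],0,0]]'
python3 plan.py .466 .265 .14 86.4;python3 wl.py w7 tea_tin_center
```

```text
clock: 23.55
position: [0.441, -0.1101, 0.1408]
ee_rot: [2.486, 1.921, 0.0]
force: [0.4, -0.1, 0.9]
width: 1.001
clock: 24.05
position: [0.4495, 0.0338, 0.1408]
ee_rot: [1.702, 2.64, -0.0]
force: [0.6, 0.3, -0.5]
width: 0.998
clock: 24.55
position: [0.4598, 0.1797, 0.1407]
ee_rot: [0.723, 3.057, -0.0]
force: [0.4, 1.3, -0.1]
width: 0.999
clock: 25.05
position: [0.4652, 0.2662, 0.1403]
ee_rot: [-0.1, -3.139, 0.0]
force: [0.5, -0.6, -0.1]
width: 1.0
t 25.1 pos [0.4652 0.2662 0.1403] jaw 86.4 tilt 0.0 F [ 0.5 -0.6 -0.1] w 1.000 j7 0.47
[-0.08, -0.12, 0.03] -0.0
tea_tin_center 0.87 px 312 241 ztop 0.0611 rect [0.4654 0.264  0.0461 0.0735] 86.7
```

View pics/w7.png

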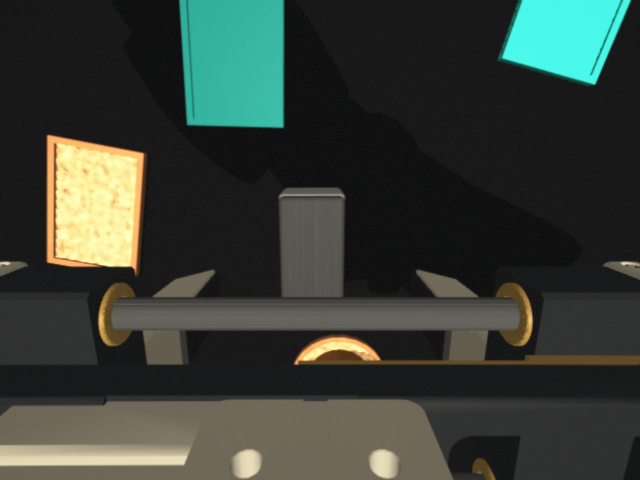

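The tin is at (312,245), squared to the tool, top at 61 mm (text: 60 mm). Going down to it.

```bash
python3 -m crank '[[[-0.1,-0.1,1.5],0,0],[[0,0,3],0,0],[[0,0,3],0,0],[[0,0,2.5],0,0],[[0,0,1.8],0,0]]'
python3 -m crank '[[[0,0,0],0,0],[[0,0,0],0,0],[[0,0,0],0,0]]'; python3 plan.py .466 .265 .017 86.4
```

```text
clock: 25.65
position: [0.4658, 0.263, 0.0202]
ee_rot: [-0.102, -3.138, 0.003]
force: [-0.3, -0.0, -0.6]
width: 1.0
clock: 25.95
position: [0.4671, 0.2651, 0.0236]
ee_rot: [0.1, 3.139, 0.001]
force: [0.0, -0.1, -0.1]
width: 0.997
t 25.9 pos [0.4671 0.2651 0.0236] jaw 86.3 tilt 0.1 F [ 0.  -0.1 -0.1] w 0.997 j7 0.33
[0.11, -0.02, 0.66] -0.1
```

```bash
python3 -m crank '[[[0.1,0,0.5],0,60],[[0,0,0.1],0,110],[[0,0,0],0,150],[[0,0,0],0,255],[[0,0,0],0,255]]' 25
python3 -m crank '[[[0,0,0],0,255],[[0,0,0],0,255],[[0,0,0],0,255],[[0,0,0],0,255],[[0,0,0],0,255]]'
python3 -m crank '[[[0,0,-1.5],0,255],[[0,0,-2.5],0,255],[[0,0,-1.5],0,255],[[0,0,0],0,255]]'
python3 plan.py .4325 .083 .07 75.7
```

```text
clock: 26.45
position: [0.4656, 0.2651, 0.0168]
ee_rot: [0.099, 3.14, 0.0]
force: [0.8, 0.5, 0.9]
width: 0.616
clock: 26.95
position: [0.4656, 0.265, 0.0168]
ee_rot: [0.1, 3.14, -0.0]
force: [-1.0, -1.7, 2.6]
width: 0.522
clock: 27.35
position: [0.4667, 0.2662, 0.0741]
ee_rot: [0.1, 3.137, 0.004]
force: [1.2, -0.1, -2.4]
width: 0.521
t 27.4 pos [0.4667 0.2662 0.0741] jaw 86.4 tilt 0.2 F [ 1.2 -0.1 -2.4] w 0.521 j7 0.39
[0.56, -4.62, 0.09] 2.7
[0.35, -4.65, 0.09] 2.7
[0.13, -4.66, 0.09] 2.7
[-0.09, -4.66, 0.09] 2.7
```

```bash
python3 -m crank '[[[0.3,-2.5,0],1.4,255],[[0.5,-4.6,0],2.7,255],[[0.3,-4.6,0],2.7,255],[[0,-4.5,0],2.7,255],[[-0.1,-2.4,0],1.2,255]]'
python3 -m crank '[[[0,0,0],0,255],[[0,0,0],0,255],[[0,0,0],0,255]]'
python3 plan.py .4325 .083 .021 75.7;python3 wl.py w8 coaster_oblong_floor
```

```text
clock: 27.85
position: [0.4283, 0.0775, 0.0708]
ee_rot: [-0.399, -3.114, 0.005]
force: [0.1, 0.2, -2.3]
width: 0.523
clock: 28.15
position: [0.4305, 0.0831, 0.0717]
ee_rot: [0.39, 3.117, 0.002]
force: [-0.3, 0.4, -1.7]
width: 0.523
t 28.1 pos [0.4305 0.0831 0.0717] jaw 75.8 tilt 0.1 F [-0.3  0.4 -1.7] w 0.523 j7 0.53
[-0.1, 0.02, 2.54] 0.0
[-0.1, 0.02, 2.54] 0.0
coaster_oblong_floor 0.93 px 487 59 ztop 0.0077 rect [0.3391 0.2114 0.0775 0.0724] 84.8
coaster_oblong_floor 0.55 px 314 195 ztop 0.0080 rect [0.3969 0.091  0.0762 0.0308] 76.0
```

View pics/w8.png

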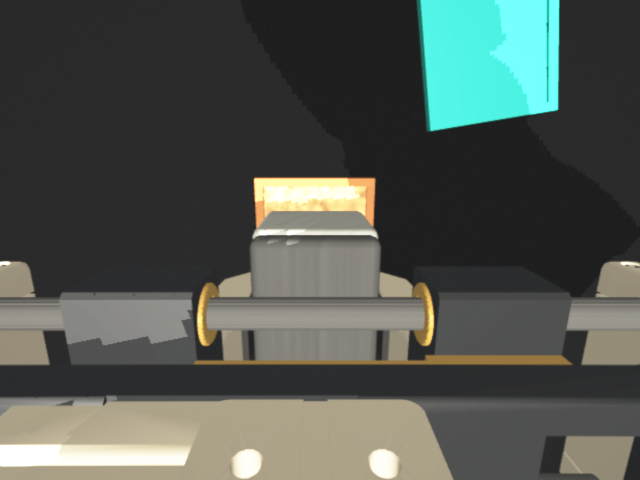

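The cork oblong coaster's far edge is at row 182, columns 256–374, parallel to the tin, which is centred over it. Lowering with a 3 mm shift along.

```bash
python3 -m crank '[[[-0.3,0,0.5],0,255],[[0,0,1.5],0,255],[[0,0,1.5],0,255],[[0,0,0.5],0,255],[[0,0,0],0,255]]'
python3 -m crank '[[[0,0,0],0,255],[[0,0,0],0,255]]'
python3 plan.py .4333 .0826 .021 75.7
```

```text
clock: 28.75
position: [0.4326, 0.0815, 0.031]
ee_rot: [-0.39, -3.116, 0.0]
force: [-0.1, 0.4, -2.3]
width: 0.521
clock: 28.95
position: [0.4335, 0.0814, 0.0322]
ee_rot: [0.391, 3.116, 0.001]
force: [-0.1, 1.1, -1.7]
width: 0.524
t 28.9 pos [0.4335 0.0814 0.0322] jaw 75.7 tilt 0.1 F [-0.1  1.1 -1.7] w 0.524 j7 0.45
[0.05, 0.11, 1.12] -0.0
```

```bash
python3 -m crank '[[[0,0.1,0.5],0,255],[[0,0,0.3],0,255],[[0,0,0.2],0,255],[[0,0,0],0,255]]'
python3 -m crank '[[[0,0,0.1],0,255],[[0,0,0],0,255]]'; python3 -m crank '[[[0,0,0.1],0,255],[[0,0,0],0,255]]'
```

```text
clock: 29.35
position: [0.4331, 0.082, 0.0214]
ee_rot: [-0.392, -3.117, 0.0]
force: [-0.3, -0.3, -2.7]
width: 0.518
clock: 29.55
position: [0.4334, 0.0822, 0.0208]
ee_rot: [0.392, 3.117, -0.0]
force: [-0.2, 0.6, -2.2]
width: 0.521
clock: 29.75
position: [0.4334, 0.0821, 0.0207]
ee_rot: [0.391, 3.116, -0.001]
force: [-5.5, -1.7, 19.3]
width: 0.522
```

Contact. Relieve, open, rise, and back off behind the work so that both fixed cameras see everything.

```bash
python3 -m crank '[[[0,0,-0.1],0,255],[[0,0,0],0,110],[[0,0,0],0,80],[[0,0,0],0,0],[[0,0,0],0,0]]'
python3 -m crank '[[[0,0,0],0,0],[[0,0,-2],0,0],[[0,0,-3.5],0,0],[[0,0,-4.5],0,0],[[0,0,-4.5],0,0]]'
python3 -m crank '[[[0,0,-2],0,0],[[0,0,0],0,0],[[0,0,0],0,0]]'
python3 plan.py .33 .0 .2 75.7
python3 - <<'E'
from h import *
for n in("top","scene"):
    p,d=get_image(n);np.savez(f"{n}2.npz",p=p,d=d);cv2.imwrite(f"pics/{n}2.png",p[:,:,::-1])
E
```

```text
clock: 30.25
position: [0.4334, 0.0821, 0.0207]
ee_rot: [-0.392, -3.117, -0.0]
force: [-0.2, -0.0, -0.2]
width: 0.779
clock: 30.75
position: [0.4326, 0.0823, 0.167]
ee_rot: [-0.39, -3.116, -0.0]
force: [1.6, -1.0, 0.2]
width: 0.996
clock: 31.05
position: [0.4333, 0.0817, 0.1856]
ee_rot: [0.393, 3.116, -0.001]
force: [0.2, 0.8, -0.3]
width: 1.001
t 31.1 pos [0.4333 0.0817 0.1856] jaw 75.6 tilt 0.0 F [ 0.2  0.8 -0.3] w 1.001 j7 0.72
[2.66, -3.49, -0.48] -0.0
[2.66, -3.49, -0.48] -0.0
[2.66, -3.49, -0.48] -0.0
```

View pics/top2.png

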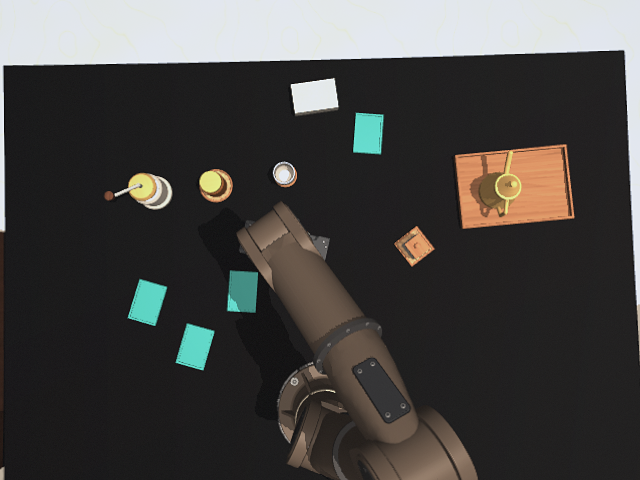

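View pics/scene2.png

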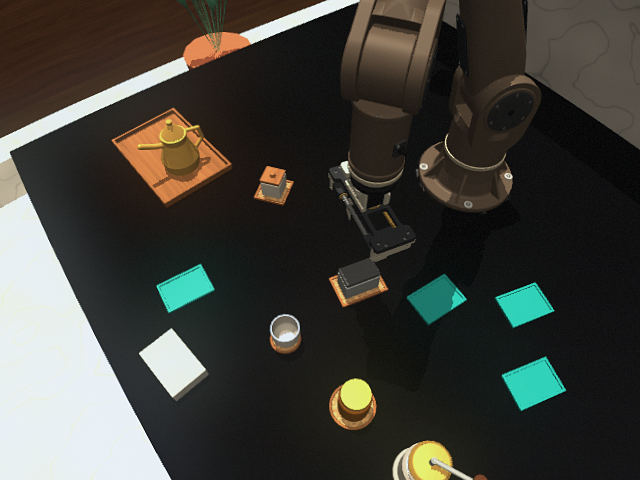

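All four stand on their coasters: cup (285,330), jar (353,400), box (273,183) and tin (359,280) in the scene view. The grinder and pot pixels are unchanged. I'll clear the tin from the top view and check numbers.

```bash
python3 -m crank '[[[1,-4,-1],0,0],[[1,-4,-1],0,0],[[1,-4,-1],0,0],[[1,-4,-1],0,0],[[1,-3,0],0,0]]'
python3 -m crank '[[[0,0,0],0,0],[[0,0,0],0,0]]'
python3 - <<'E'
from h import *
O={n:np.load(f"{n}.npz") for n in("top","scene")}
things=[("cup",.6328,.091,.045,.064),("jar",.610,.280,.075,.092),("box",.4305,-.255,.054,.064),("tin",.4333,.0823,.058,.068)]
for n in("top","scene"):
    c=get_calibration(n);p,d=get_image(n);cv2.imwrite(f"pics/{n}3.png",p[:,:,::-1])
    X,u,v=cloud(d,c,d>0)
    for nm,x,y,zl,zh in things:
        k=(np.hypot(X[:,0]-x,X[:,1]-y)<.065)&(X[:,2]>zl)&(X[:,2]<zh+.006)
        if k.sum()<20: print(n,nm,"hidden");continue
        r=cv2.minAreaRect(X[k][:,:2].astype(np.float32));print(n,nm,np.round(r[0],4),np.round(r[1],3),"%.1f"%r[2],"ztop %.4f"%np.percentile(X[k][:,2],90))
    o=O[n]['p'].astype(int)
    for nm,(a,b,e,f) in dict(grinder=(100,165,175,215) if n=="top" else (390,435,490,480),pot=(455,140,575,230) if n=="top" else (110,105,235,205)).items():
        print(n,nm,"mean img diff",abs(p[b:f,a:e].astype(int)-o[b:f,a:e]).mean().round(2))
T=cv2.imread("pics/top3.png");S=cv2.imread("pics/scene3.png")
f=lambda a:cv2.resize(a,(390,290),interpolation=cv2.INTER_CUBIC)
cv2.imwrite("pics/c3.png",np.vstack([np.hstack([f(T[205:285,240:348]),f(T[205:285,360:468])]),np.hstack([f(S[225:325,300:434]),f(S[285:435,240:442])])]))
E
```

```text
clock: 31.65
position: [0.3365, -0.0915, 0.2256]
ee_rot: [-0.394, -3.116, 0.0]
force: [0.6, -1.0, -0.4]
width: 1.004
clock: 31.85
position: [0.3372, -0.0899, 0.225]
ee_rot: [-0.395, -3.115, -0.001]
force: [0.4, 0.4, -0.5]
width: 1.001
top cup [0.63   0.0922] [0.055 0.056] 89.8 ztop 0.0623
top jar [0.6082 0.2797] [0.055 0.053] 44.7 ztop 0.0884
top box [ 0.4272 -0.2527] [0.051 0.052] 36.5 ztop 0.0635
top tin [0.4346 0.0829] [0.046 0.077] 75.9 ztop 0.0665
top grinder mean img diff 0.94
top pot mean img diff 0.57
scene cup [0.6308 0.0937] [0.056 0.057] 56.7 ztop 0.0612
scene jar [0.6102 0.2821] [0.055 0.055] 8.0 ztop 0.0881
scene box [ 0.4288 -0.2522] [0.054 0.051] 36.5 ztop 0.0633
scene tin [0.4359 0.0834] [0.047 0.079] 76.4 ztop 0.0661
scene grinder mean img diff 1.31
scene pot mean img diff 3.26
```

View pics/c3.png

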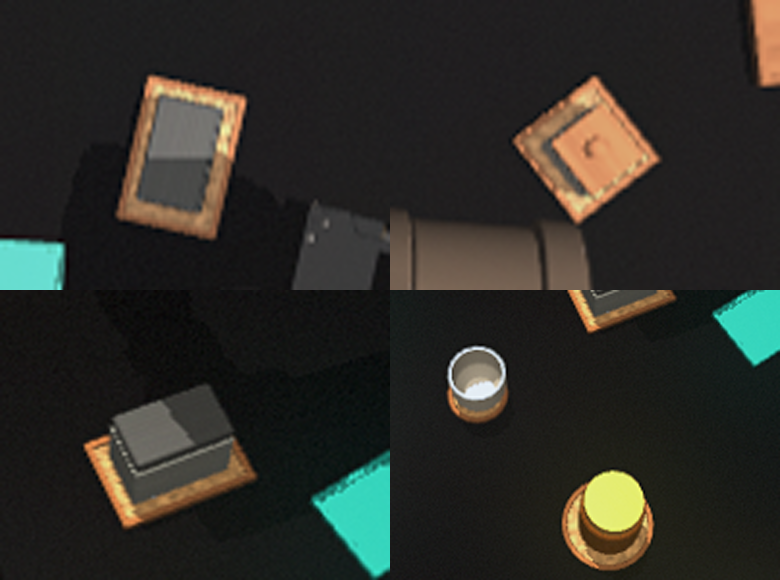

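```bash
python3 -c "
from cell import workorder,monitor
print(monitor.observe()['clock'],workorder.sign_off())"
```

```text
the job is handed in; nothing more can be done
31.95 None
```

I placed the cup, jar, sugar box and tea tin, in that order, each on its matching coaster, and handed the job in at 32 s. For the tin I used the cork oblong coaster and left the turquoise ones alone.

I lowered each item until the force showed contact (about 10–19 N), eased off, and only then opened the fingers. No force reading came near the limits.

- **Position:** in the last check from both fixed cameras, every item stood upright within about 3–4 mm of its coaster's centre. There is 9 mm of room, and the cameras are good to about 2 mm.
- **Squareness:** the box measured 36.5° against 36° for its coaster. The tin measured 75.9–76.4° against 75.7°.
- **Heights:** the cup's top was 4–5 mm higher than before, as expected on the 4 mm cork floor. The camera heights otherwise read 1–4 mm above the given values, much as they did at the start.
- **Grinder and pot:** the pictures show no movement. Around the pot, the scene picture changed a little (mean pixel difference 3.3). I put that down to the arm's changed lighting but did not look further. The same area in the top view changed by only 0.6.

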